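Tip a rosewood plinth hollow-side down into its clamping nest

ROBOT

A 6-joint arm with a two-finger parallel gripper is mounted at the origin on the work surface. World frame = base frame: x ahead of the robot, y to its left, z up, the work surface at z = 0. Lengths are in m, angles in rad, forces in N, time in s.
With the tool pointing down it reaches from about 0.35 to 1 m from the base axis. Payload 7.1 kg.
Tool frame: the origin (TCP) lies between the finger pads; the fingertips stand 17 mm ahead of it and the grasp point (between the pads) lies 2 mm behind it (robot.tip_extent is the distance from the TCP to the fingertips, in m); z points along the fingers, y is the line along which they close (so a half turn about z gives the same grasp; the last joint's range is limited). The gripper opens to 85 mm and grips with 20 to 120 N. Pads are 22 mm wide; open, the fingers measure 114 mm over their backs; the gripper's body (76 mm by 85 mm) begins 54 mm behind the grasp point. The pads swing forward as they close: fully open they stand 13 mm farther back than shut.
Start: joints at [-1.36, 0.423, 1.63, -0, 1.089, -0.019], TCP at [0.142, -0.609, 0.248] pointing down, gripper open.
Joint ranges: [-3, 3], [-0.9, 2.11], [0.09, 2.58], [-1.31, 4.45], [0.11, 2.69], [-2.54, 2.54]. Speed limits (rad/s): [2.39, 2.39, 3.01, 3.14, 3.14, 3.14].

INTERFACE

Orientations are given as a rotation vector (axis times angle).
In Python, from workcell import robot gives the robot as it stands.
- The arm moves only by the tool advance, called after ">>>" as name(argument=value, ...) on one line, values as JSON. Schema: {"type":"object","properties":{"plan":{"type":"object","properties":{"tx":{"type":"array","items":{"type":"number"},"minItems":1,"maxItems":10},"ty":{"type":"array","items":{"type":"number"},"minItems":1,"maxItems":10},"tz":{"type":"array","items":{"type":"number"},"minItems":1,"maxItems":10},"rx":{"type":"array","items":{"type":"number"},"minItems":1,"maxItems":10},"ry":{"type":"array","items":{"type":"number"},"minItems":1,"maxItems":10},"rz":{"type":"array","items":{"type":"number"},"minItems":1,"maxItems":10}},"additionalProperties":false,"required":["tx","ty","tz","rx","ry","rz"]},"aperture":{"type":"number"},"clamp_n":{"type":"number"},"only":{"type":"string"},"quiet":{"type":"boolean"},"lines":{"type":"string"}},"required":["plan"],"additionalProperties":false}. plan is an object with one list for each field, all of the same length, 1 to 10, a row being the entries at one place: tx, ty, tz (the shift in normalised numbers (1 is 100 cm)), rx, ry, rz (a rotation vector in fractions of the full range, 1 being 2 rad); each row is the pose to reach, as a shift and turn from the pose commanded when the call began, along the tool's axes at that moment; what a row does not reach only later rows make up. A row lasts 1/12 s, in which the tool goes at most 0.0417 m and 0.125 rad, less where a joint would pass 70% of its speed; a pose out of reach is approached as far as the arm can. aperture is the finger opening in m, set as the call begins (left out keeps the last). The fingers move at their own pace and stop on an object; clamp_n is the grip in N (left out, the last holds). Time passes only in rows, so rows that do not move let the fingers close. The tool returns the time, the measured TCP pose, the force, the opening and the grip force at its end. only (a regular expression) keeps the lines of the reply that match it, lines (a string "A,B") keeps lines A to B, and quiet returns only ok. Shift and turn numbers lie between -1 and 1, and a call with a number outside is refused. Input that does not fit is refused with a message, and nothing moves.
- robot.get_state(): the state, without advancing time (a new reading comes with each control period).
- robot.grab_frame(name): name is "scene" or "side" or "wrist"; returns a dict with "pixels" (384x512x3 uint8, red, green, blue), "intrinsics" (3x3 intrinsics, pixels), "distortion" ([k1, k2, p1, p2, k3] as OpenCV has them; the pictures are not rectified), "xyz" and "rotation" of the camera in the world; the wrist camera has in their place "T_tool_cam" (4x4, takes a point from camera to tool coordinates, whose origin is the TCP and whose axes are the flange's). Camera axes: x right, y up, looking along -z (the intrinsics and any distortion apply to the point x, -y, -z); pixel columns grow to the right and rows downward; lengths in m; the calibration is good to about 2 mm. A picture is of the moment at which its call begins: read the wrist's pose just before it. There is no depth.
- robot.close_job(): hands the job in; it is judged then, once.
The state is a dict: "clock": time; "q": joint angles; "dq": joint speeds; "effort": joint torques, N m; "position": TCP position; "orientation": TCP orientation; "ft_force": force on the tool from outside, world axes, zero at the start; "wrist_torque": the same for the moment, N m; "finger_gap": finger opening in m; "grasp_force": force on a finger pad.
Only numpy, scipy, OpenCV 4.12 (cv2) and the standard library are available. Lean on these libraries where they do the work, as an engineer would, in place of code of your own. Each camera call takes 0.05 s, during which the arm holds its last target. There are 200 camera calls.

TASK

Load the square rosewood plinth standing on edge on the bench into the sunk pocket of the aluminium nest, hollow side down with its round boss on top: the wide end of the nest's deck is there to tip it over and slide it along. Press it fully home past the two spring balls so that it sits flat on the pocket floor, let go of it, and leave the rook, pawns, mug, ring gauge and burnisher where they stand.

Things in the scene. Friction and masses are not known exactly. Their poses are not given: they have to be found in the camera images.
- plinth: Dark rosewood square plate 90 x 90 x 24 mm, about 160 g (varies). Underside (body z = 0): recess 70 x 70, 10 deep, inside a rim 10 mm wide. Top face (z = 24 mm): a round boss. Origin: centre of the underside, in the rim's plane; z points out through the boss; x, y along the sides. At the start it stands on a 90 x 24 mm edge on the bench, z level, origin 45 mm up, facing any way.
- boss (a point): Centre of the top of the plinth's boss (48 mm across, 10 mm high), 34 mm from the plinth's origin along its z; axes as the plinth's. Standing, the plinth can be gripped from above across its 24 mm thickness: 21 mm of flat face lie above the boss. It topples by itself once leant about 20 degrees.
- nest: Aluminium nest fixed to the bench, 160 mm (x) by 300 mm (y), origin at the centre of its underside. Flat deck 36 mm above the bench from y = -150 to +38 mm, then the pocket, then an end stop. Side fences and end stop rise 8 mm above the deck. Between the fences the deck is 134 mm wide at the -y end, tapering to 94 mm at y = 0, then straight to the pocket.
- pocket (a point): Centre of the pocket's floor, at x = 0, y = +85 mm of the nest, 22 mm above the bench, axes as the nest's. The pocket is 94 x 94 mm, 14 mm deep below the deck, with a 64 x 64 mm island 8 mm high in its middle that enters the plinth's hollow. Seated, the plinth's origin is here, within the 2 mm play.
- landing (a point): Point on the deck (36 mm above the bench) at x = 0, y = -80 mm of the nest, axes as the nest's: the wide end, free to stand the plinth on edge and tip it over, either way along the nest's y. Lying there it can be pushed along +y with a finger on its rear edge until it drops in and meets the end stop.
- ball (a point): Centre of one of two 20 mm spring balls, each 3.5 mm out of one of the pocket's two x-side walls, 5 mm above the pocket floor (this one on the +x side). They stop a plinth dropped in with its underside 8 to 10 mm above the floor; pressed straight down on the boss it gives way at 8 to 13 N (less leaves it half-way), reaches the floor and stays.
- rook: Bystander: dark wooden rook, 42 mm across, 78 mm tall, origin under its foot.
- gauge: Bystander: brass ring gauge lying flat, 72 mm across, hole 44 mm, 14 mm thick, origin under its centre.
- burnisher: Bystander: flat bone burnisher lying along its x, from -65 to +102 mm, 20 mm wide, 10 mm thick, origin under its thick part.
- mug: Bystander: chipped white enamel mug, 82 mm across, 85 mm tall, handle to +y, gouges standing in it up to 160 mm; origin under its centre.
- pawn_a: Bystander: pale wooden pawn blank, 36 mm across, 68 mm tall, origin under its foot.
- pawn_b: Bystander: another pale pawn blank of the same size.

How it is judged:
By the outcome, as a careful person would: the job done as asked, in the order asked, and still so for the second after the job is handed in, with the robot touching nothing.
It also fails if it takes over 64 s, if anything falls off the work surface, if the arm or the gripper's body presses on something with over 40 N, if the wrist force passes 120 N, or if a joint passes its speed limit or range.

## Working session

There is one attempt and no reset: what is moved stays moved. The work goes in short steps, Python scripts to look and compute and a tool call to move; the robot and the scene stay as the last step left them, time stands still between calls to the robot, and variables do not carry over. Pictures are saved under pics/ and viewed, at most 13 in all, crops included, and the job is handed in when it is done.

```bash
ls; mkdir -p pics; cat > h.py <<'E'
import numpy as np, cv2, pickle
from workcell import robot
from scipy.spatial.transform import Rotation as R
def grab(name):
    s=robot.get_state(); f=robot.grab_frame(name); f['state']=s
    return f
def cam(f):
    if 'T_tool_cam' in f:
        T=np.eye(4); o=np.array(f['state']['orientation'])
        T[:3,:3]=R.from_rotvec(o).as_matrix(); T[:3,3]=f['state']['position']
        T=T@np.array(f['T_tool_cam']); return T[:3,3],T[:3,:3]
    r=np.array(f['rotation']); 
    return np.array(f['xyz']), (r if r.shape==(3,3) else R.from_rotvec(r).as_matrix())
def ray(f,uv):
    c,M=cam(f)
    p=cv2.undistortPoints(np.array(uv,float).reshape(-1,1,2),np.array(f['intrinsics']),np.array(f['distortion']))[:,0]
    d=np.c_[p[:,0],-p[:,1],-np.ones(len(p))]@M.T
    return c,d
def onz(f,uv,z):
    c,d=ray(f,uv); z=np.broadcast_to(z,len(d))
    return c+d*((z-c[2])/d[:,2])[:,None]
def proj(f,P):
    c,M=cam(f); q=(np.atleast_2d(P)-c)@M; q=q*[1,-1,-1]
    return cv2.projectPoints(q,np.zeros(3),np.zeros(3),np.array(f['intrinsics']),np.array(f['distortion']))[0][:,0]
def save(f,n,crop=None,k=1):
    im=f['pixels'][:,:,::-1]
    if crop: a,b,c,d=crop; im=im[b:d,a:c]
    cv2.imwrite(f'pics/{n}.png',cv2.resize(im,None,fx=k,fy=k,interpolation=cv2.INTER_CUBIC))
    pickle.dump(f,open(f'pics/{n}.pkl','wb'))
def load(n): return pickle.load(open(f'pics/{n}.pkl','rb'))
E
python3 - <<'E'
from h import *
a=grab('scene');save(a,'scene',k=1.56);b=grab('side');save(b,'side',k=1.56)
for f in(a,b): print(f['xyz'],np.round(cam(f)[1],2).tolist(),f['intrinsics'])
s=robot.get_state();print(s['position'],s['orientation'],R.from_rotvec(s['orientation']).as_matrix().round(3),s['clock'])
E
```

```text
pics
workcell.py
[0.9490075  0.62220648 0.65269986] [[-0.87, -0.32, 0.38], [0.5, -0.58, 0.65], [0.02, 0.75, 0.66]] [[361.17821505   0.         252.66228499]
 [  0.         361.17821505 187.67972767]
 [  0.           0.           1.        ]]
[0.16654994 1.31726787 0.84356755] [[-0.95, 0.16, -0.26], [-0.31, -0.48, 0.82], [0.0, 0.86, 0.51]] [[499.37923731   0.         261.44245974]
 [  0.         499.37923731 187.49219215]
 [  0.           0.           1.        ]]
[ 0.14227876 -0.60810817  0.24762724] [-3.11950881e+00 -3.60014208e-01  2.26397304e-04] [[ 0.974  0.228 -0.   ]
 [ 0.228 -0.974  0.001]
 [ 0.    -0.001 -1.   ]] 0.1
```

View pics/scene.png

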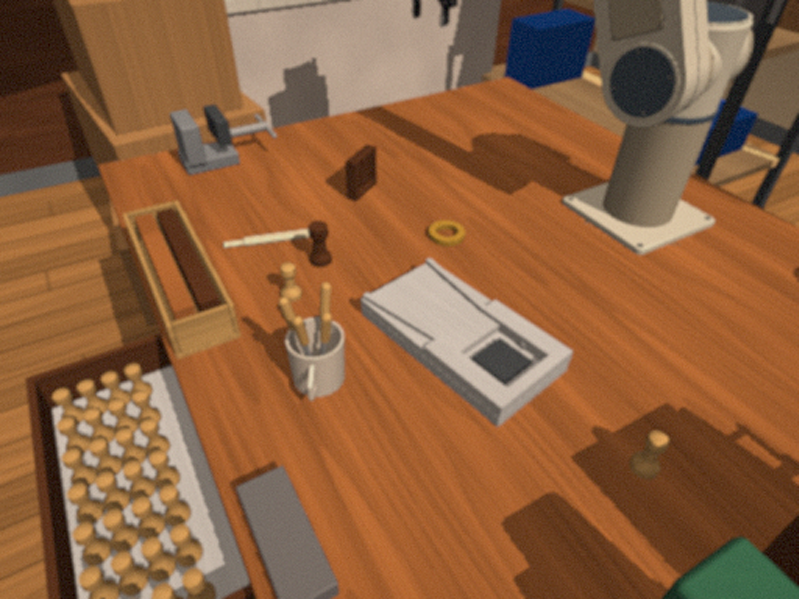

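View pics/side.png

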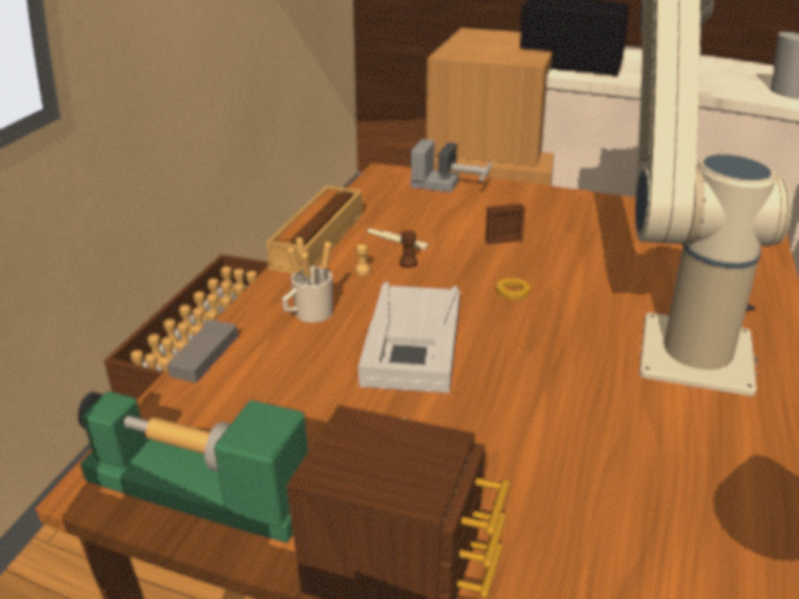

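```bash
python3 - <<'E'
from h import *
a=load('scene');b=load('side')
def crop(f,x,y,w,h,k): return cv2.resize(f['pixels'][y:y+h,x:x+w,::-1],(w*k,h*k),interpolation=cv2.INTER_CUBIC)
top=np.hstack([crop(a,211,85,40,50,6),crop(b,300,120,50,50,6)])
c=np.zeros((300,800,3),np.uint8);c[:,:540]=top
bot=np.hstack([crop(a,225,160,150,112,3)[:300,:450],crop(b,222,175,85,85,4)[:300,:340]])
c2=np.zeros((300,800,3),np.uint8);c2[:,:790]=bot
cv2.imwrite('pics/mont.png',np.vstack([c,c2]))
E
```

```text
(no output)
```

View pics/mont.png

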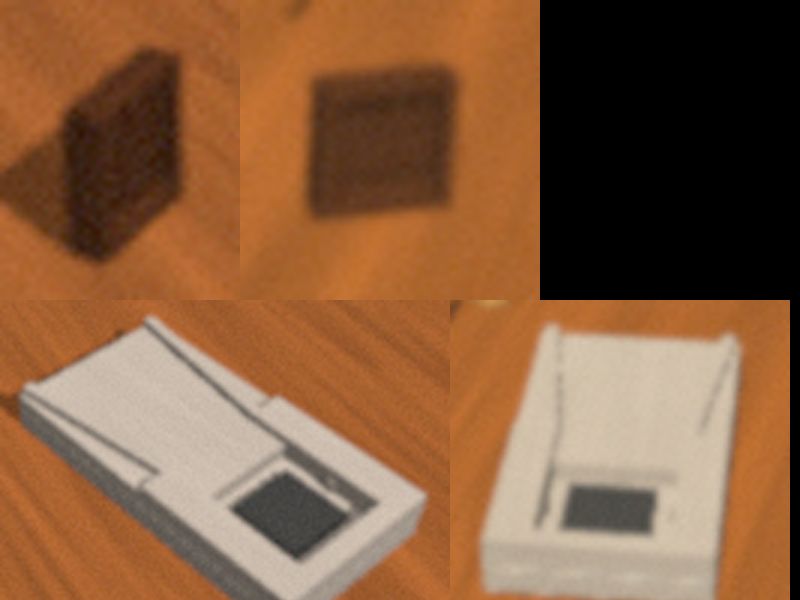

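```bash
cat > fit.py <<'E'
from h import *
from scipy.optimize import least_squares
def fit(obs,x0):
    def res(p):
        c,s=np.cos(p[2]),np.sin(p[2]); r=[]
        for f,P,uv in obs:
            P=np.array(P,float)/1000
            W=np.c_[p[0]+c*P[:,0]-s*P[:,1],p[1]+s*P[:,0]+c*P[:,1],P[:,2]]
            r.append(proj(f,W)-uv)
        return np.vstack(r).ravel()
    o=least_squares(res,x0,loss='soft_l1'); return o.x,res(o.x).reshape(-1,2).round(1)
E
python3 - <<'E'
from fit import *
a=load('scene');b=load('side')
m=lambda l,x0,y0,ox,oy,k:(np.array(l,float)-[x0,y0])/k+[ox,oy]-0.0
ua=m([(22,388),(150,318),(425,496)],0,300,225,160,3); ua=np.vstack([ua,[319,259]])
ub=m([(485,540),(718,550),(548,325),(735,337)],450,300,222,175,4)
c=[(80,150,44),(-80,150,44),(75,-150,44),(-75,-150,44)]
x,r=fit([(a,[(80,-150,44),(-73,-150,44),(-80,150,44),(80,150,44)],ua),(b,c,ub)],[.5,0,0])
print('nest',x,r.tolist())
# plinth: local x width +-45, y thickness +-12 , +y towards viewer
ua=m([(65,108),(150,47),(182,58),(103,262),(182,190),(68,230)],0,0,211,85,6)
ub=m([(313,75),(460,66),(452,205),(313,217)],240,0,300,120,6)
for y0 in (0,.4,-.4):
  x,r=fit([(a,[(45,-12,90),(-45,-12,90),(-45,12,90),(45,12,0),(-45,12,0),(45,-12,0)],ua),(b,[(45,-12,90),(-45,-12,90),(-45,12,0),(45,12,0)],ub)],[*onz(b,[[322,146]],.04)[0][:2],y0])
  print('pl',x,r.tolist())
for n,uva,uvb in [('gauge',(446/1.5625,238/1.5625),(513/1.5625,290/1.5625)),('rook',(320/1.5625,262/1.5625),(408/1.5625,263/1.5625)),('pawn',(290/1.5625,293/1.5625),(362/1.5625,271/1.5625)),('mug',(315/1.5625,385/1.5625),(313/1.5625,315/1.5625)),('pawnb',(645/1.5625,470/1.5625),None)]:
  print(n,onz(a,[uva],0)[0].round(3), None if uvb is None else onz(b,[uvb],0)[0].round(3))
E
```

```text
nest [0.5368244  0.12975654 0.19732326] [[-1.3, -1.0], [-0.5, -1.2], [0.3, -0.7], [2.0, 2.1], [-0.8, -0.1], [-0.4, 1.6], [0.7, -0.4], [0.3, -0.6]]
pl [ 0.45966617 -0.35467728  0.52471874] [[-0.9, -0.5], [-0.2, -1.2], [0.6, -1.3], [-0.1, 0.1], [0.7, 0.4], [-0.2, 3.4], [0.0, -0.2], [-1.5, -0.5], [0.2, 0.7], [0.7, 0.8]]
pl [ 0.45966617 -0.35467728  0.52471884] [[-0.9, -0.5], [-0.2, -1.2], [0.6, -1.3], [-0.1, 0.1], [0.7, 0.4], [-0.2, 3.4], [0.0, -0.2], [-1.5, -0.5], [0.2, 0.7], [0.7, 0.8]]
pl [ 0.45966617 -0.35467728  0.52471883] [[-0.9, -0.5], [-0.2, -1.2], [0.6, -1.3], [-0.1, 0.1], [0.7, 0.4], [-0.2, 3.4], [0.0, -0.2], [-1.5, -0.5], [0.2, 0.7], [0.7, 0.8]]
gauge [ 0.398 -0.116  0.   ] [ 0.396 -0.13   0.   ]
rook [ 0.648 -0.165  0.   ] [ 0.648 -0.176  0.   ]
pawn [ 0.73  -0.109  0.   ] [ 0.735 -0.108  0.   ]
mug [0.775 0.101 0.   ] [ 0.764  0.097 -0.   ]
pawnb [0.458 0.437 0.   ] None
```

Careful with the scale: turns go in shares of 2 rad. That gives: -0.295 rad is -0.1475.

>>> advance(plan={"tx": [0.368,0.368,0.368,0.368,0.368,0.368,0.368,0.368,0.368,0.368],"ty": [-0.175,-0.175,-0.175,-0.175,-0.175,-0.175,-0.175,-0.175,-0.175,-0.175],"tz": [0,0,0,0,0,0,0,0,0,0],"rx": [0,0,0,0,0,0,0,0,0,0],"ry": [0,0,0,0,0,0,0,0,0,0],"rz": [-0.1475,-0.1475,-0.1475,-0.1475,-0.1475,-0.1475,-0.1475,-0.1475,-0.1475,-0.1475]}, aperture=0.085)

```text
clock: 0.93
position: [0.4627, -0.3521, 0.2481]
orientation: [-3.033, -0.816, -0.0]
ft_force: [0.7, -1.0, 0.9]
finger_gap: 0.0849
grasp_force: 0.0
```

>>> advance(plan={"tx": [0,0],"ty": [0,0],"tz": [0,0],"rx": [0,0],"ry": [0,0],"rz": [0,0]})

```text
clock: 1.1
position: [0.4619, -0.3529, 0.2479]
orientation: [-3.032, -0.82, 0.001]
ft_force: [0.3, 0.1, -0.1]
finger_gap: 0.0853
grasp_force: 0.0
```

```bash
python3 - <<'E'
from h import *
a=grab('wrist');save(a,'w1',k=1.56);print(np.round(a['T_tool_cam'],3).tolist(),a['state']['position'],a['state']['orientation'],a['intrinsics'])
E
```

```text
[[0.001, 0.954, 0.3, 0.078], [1.0, -0.001, 0.0, 0.001], [0.0, 0.3, -0.954, -0.125], [0.0, 0.0, 0.0, 1.0]] [ 0.46187887 -0.35286991  0.24788671] [-3.03207221e+00 -8.20207619e-01  9.32034899e-04] [[341.83477823   0.         253.53674453]
 [  0.         341.83477823 196.29272399]
 [  0.           0.           1.        ]]
```

View pics/w1.png

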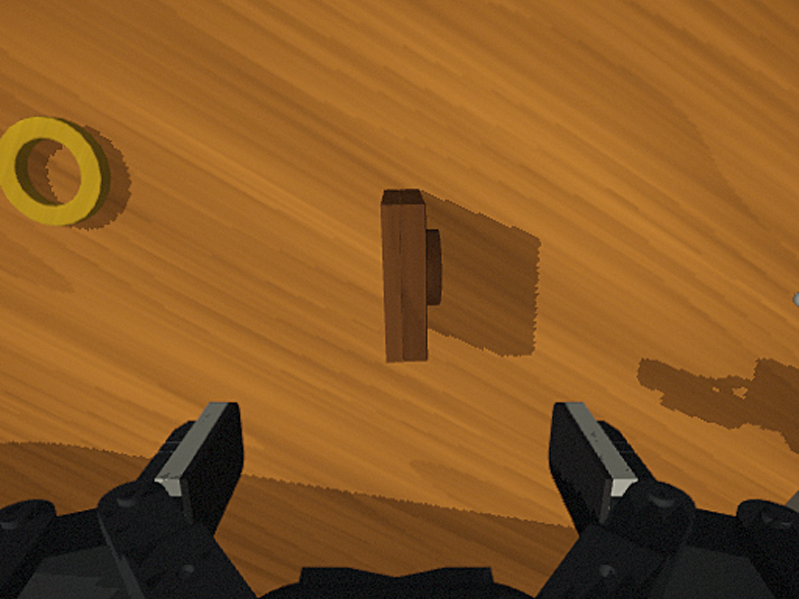

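The wrist view shows the plinth from above: top edge corners (381,206), (426,206), (427,360), (387,361) in the enlarged picture; the boss is on the right (+tool y), the gauge is upper left.

```bash
python3 - <<'E'
from h import *
f=load('w1');P=onz(f,np.array([(381,206),(426,206),(427,360),(387,361)])/1.5625,.09)
s=f['state'];M=R.from_rotvec(s['orientation']).as_matrix()
T=(P-s['position'])@M;print(P.round(4).tolist(),T.round(4).tolist(),T.mean(0), 'sizes',[np.linalg.norm(P[i]-P[i-1]).round(4) for i in range(4)])
d=(T[0]+T[1]-T[2]-T[3])/2;print('angle',np.arctan2(d[1],d[0]))
E
```

```text
[[0.4961, -0.3242, 0.09], [0.5081, -0.3445, 0.09], [0.4336, -0.3904, 0.09], [0.4215, -0.3709, 0.09]] [[0.0441, -0.0074, 0.1579], [0.0442, 0.0162, 0.1579], [-0.0432, 0.0183, 0.1579], [-0.0439, -0.0047, 0.1579]] [0.00028951 0.00559561 0.15788285] sizes [np.float64(0.0881), np.float64(0.0236), np.float64(0.0874), np.float64(0.0229)]
angle -0.027654365198805507
```

Scaled: -0.028 rad is -0.014.

>>> advance(plan={"tx": [0,0,0,0,0,0,0,0,0],"ty": [0.0056,0.0056,0.0056,0.0056,0.0056,0.0056,0.0056,0.0056,0.0056],"tz": [0.03,0.07,0.105,0.125,0.14,0.15,0.16,0.16,0.16],"rx": [0,0,0,0,0,0,0,0,0],"ry": [0,0,0,0,0,0,0,0,0],"rz": [-0.014,-0.014,-0.014,-0.014,-0.014,-0.014,-0.014,-0.014,-0.014]})

```text
clock: 1.9
position: [0.4634, -0.3597, 0.0885]
orientation: [-3.023, -0.856, 0.0]
ft_force: [0.2, -0.1, 0.2]
finger_gap: 0.085
grasp_force: 0.0
```

>>> advance(plan={"tx": [0,0,0,0,0,0,0,0],"ty": [0,0,0,0,0,0,0,0],"tz": [0,0,0,0,0,0,0,0],"rx": [0,0,0,0,0,0,0,0],"ry": [0,0,0,0,0,0,0,0],"rz": [0,0,0,0,0,0,0,0]}, aperture=0.0, clamp_n=50)

```text
clock: 2.57
position: [0.4639, -0.3593, 0.089]
orientation: [3.022, 0.857, 0.001]
ft_force: [-1.0, 1.3, 6.3]
finger_gap: 0.0228
grasp_force: 49.2
```

>>> advance(plan={"tx": [0,0,0,0,0,0,0],"ty": [0,0,0,0,0,0,0],"tz": [-0.02,-0.06,-0.1,-0.14,-0.16,-0.17,-0.17],"rx": [0,0,0,0,0,0,0],"ry": [0,0,0,0,0,0,0],"rz": [0,0,0,0,0,0,0]})

```text
clock: 3.15
position: [0.4645, -0.3598, 0.2605]
orientation: [3.019, 0.857, 0.004]
ft_force: [0.6, -0.3, -1.1]
finger_gap: 0.0231
grasp_force: 49.8
```

>>> advance(plan={"tx": [0.014,0.041,0.069,0.096,0.124,0.151,0.179,0.206,0.234,0.25],"ty": [-0.013,-0.039,-0.065,-0.09,-0.116,-0.142,-0.168,-0.194,-0.22,-0.236],"tz": [0,0,0,0,0,0,0,0,0,0],"rx": [0,0,0,0,0,0,0,0,0,0],"ry": [0,0,0,0,0,0,0,0,0,0],"rz": [0.01,0.03,0.05,0.07,0.09,0.11,0.13,0.15,0.165,0.178]})

```text
clock: 3.98
position: [0.5518, -0.0237, 0.2556]
orientation: [-3.125, -0.309, 0.006]
ft_force: [0.1, 0.8, -1.1]
finger_gap: 0.0229
grasp_force: 49.7
```

>>> advance(plan={"tx": [0.012,0.019,0.0195,0.0195,0.0195],"ty": [-0.006,-0.011,-0.0125,-0.0125,-0.0125],"tz": [0,0,0,0,0],"rx": [0,0,0,0,0],"ry": [0,0,0,0,0],"rz": [0,0,0,0,0]})

```text
clock: 4.4
position: [0.5687, -0.0121, 0.2576]
orientation: [3.126, 0.307, -0.002]
ft_force: [-0.0, -1.0, -0.5]
finger_gap: 0.0228
grasp_force: 49.8
```

```bash
python3 - <<'E'
from h import *
a=grab('wrist');save(a,'w2',k=1.56);print(a['state']['position'],a['state']['orientation'],a['state']['grasp_force'],a['state']['ft_force'])
E
```

```text
[ 0.5686763  -0.0121353   0.25761156] [ 3.12643445e+00  3.07280509e-01 -2.29352677e-03] 49.751906991004944 [-0.02444549 -0.98444264 -0.53842416]
```

View pics/w2.png

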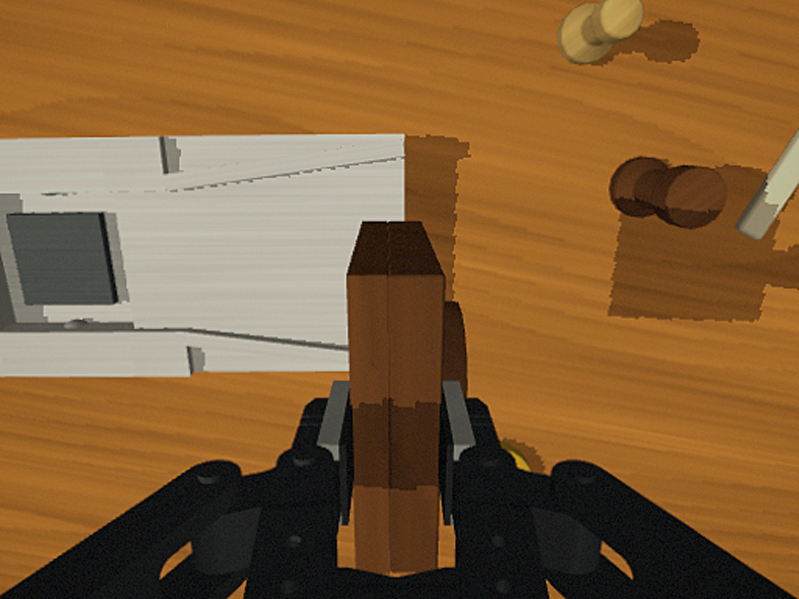

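```bash
python3 - <<'E'
from h import *
save(load('w2'),'w2c',(0,80,270,245),2.96)
import os;os.remove('pics/w2c.pkl')
E
```

```text
(no output)
```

View pics/w2c.png

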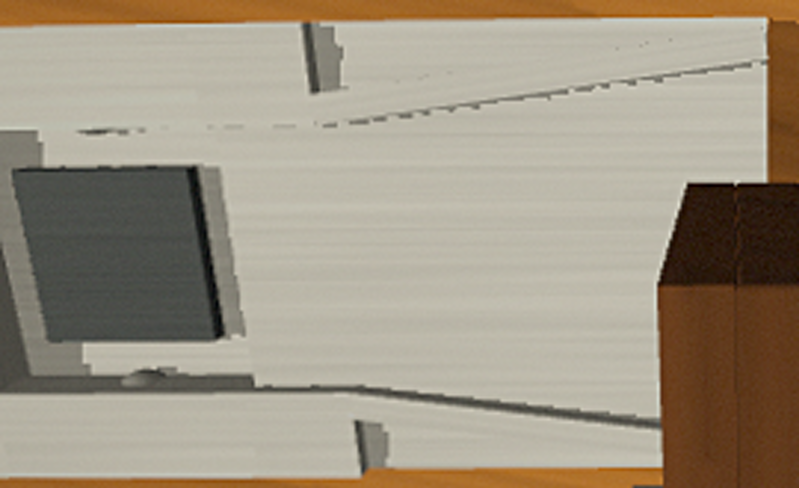

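```bash
python3 - <<'E'
from fit import *
f=load('w2')
uv=np.array([(13,170),(188,168),(214,340),(50,340),(767,18),(767,62),(360,391),(355,386)])/2.96+[0,80]
P=[(32,117,30),(32,53,30),(-32,53,30),(-32,117,30),(80,-150,44),(67,-150,40),(-47,0,44),(-47,0,36)]
x,r=fit([(f,P,uv)],[.537,.13,.197]);print(x,r.tolist())
x,r=fit([(f,P[:4],uv[:4])],[.537,.13,.197]);print(x,r.tolist())
x,r=fit([(f,P[:6],uv[:6])],[.537,.13,.197]);print(x,r.tolist())
# lower edge of plinth in tool at z offset, from top-near edge
s=f['state'];print(R.from_rotvec(s['orientation']).as_matrix().round(4).tolist())
E
```

```text
[0.54028247 0.12841787 0.20001498] [[-1.4, -0.4], [-0.3, -0.3], [0.8, 0.7], [-1.1, 0.9], [0.9, 0.1], [0.8, -0.7], [-3.5, 0.7], [1.0, -0.1]]
[0.54044083 0.12779752 0.1985102 ] [[-0.8, -0.6], [0.4, -0.4], [1.3, 0.6], [-0.7, 0.7]]
[0.54017064 0.12851379 0.19982332] [[-1.4, -0.3], [-0.4, -0.2], [0.7, 0.7], [-1.2, 0.9], [0.8, 0.2], [0.7, -0.6]]
[[0.9809, 0.1947, -0.0014], [0.1947, -0.9809, -0.0002], [-0.0015, -0.0001, -1.0]]
```

Scaled: -0.003 rad is -0.0015.

>>> advance(plan={"tx": [0,0,0,0,0,0,0,0,0],"ty": [-0.0165,-0.0165,-0.0165,-0.0165,-0.0165,-0.0165,-0.0165,-0.0165,-0.0165],"tz": [0.02,0.05,0.08,0.105,0.12,0.127,0.129,0.129,0.129],"rx": [0,0,0,0,0,0,0,0,0],"ry": [0,0,0,0,0,0,0,0,0],"rz": [-0.0015,-0.0015,-0.0015,-0.0015,-0.0015,-0.0015,-0.0015,-0.0015,-0.0015]})

```text
clock: 5.2
position: [0.5668, 0.0048, 0.1305]
orientation: [3.126, 0.312, 0.003]
ft_force: [0.1, -0.3, -0.9]
finger_gap: 0.0226
grasp_force: 49.7
```

>>> advance(plan={"tx": [0,0,0,0],"ty": [0,0,0,0],"tz": [0.001,0.002,0.003,0.003],"rx": [0,0,0,0],"ry": [0,0,0,0],"rz": [0,0,0,0]})

```text
clock: 5.53
position: [0.566, 0.0053, 0.1266]
orientation: [3.126, 0.313, 0.001]
ft_force: [-0.7, 0.4, -1.4]
finger_gap: 0.0227
grasp_force: 49.7
```

>>> advance(plan={"tx": [0,0,0,0],"ty": [0,0,0,0],"tz": [0.001,0.0015,0.002,0.002],"rx": [0,0,0,0],"ry": [0,0,0,0],"rz": [0,0,0,0]})

```text
clock: 5.87
position: [0.5661, 0.0053, 0.125]
orientation: [-3.126, -0.314, -0.0]
ft_force: [-1.4, 1.0, 6.5]
finger_gap: 0.0227
grasp_force: 50.6
```

>>> advance(plan={"tx": [0,0,0,0,0,0],"ty": [0,0,0,0,0,0],"tz": [0,0,0,0,0,0],"rx": [0,0,0,0,0,0],"ry": [0,0,0,0,0,0],"rz": [0,0,0,0,0,0]}, aperture=0.085)

```text
clock: 6.37
position: [0.566, 0.0052, 0.1243]
orientation: [-3.126, -0.313, 0.0]
ft_force: [0.1, -0.9, -0.0]
finger_gap: 0.0849
grasp_force: 0.0
```

>>> advance(plan={"tx": [0,0,0,0,0,0,0],"ty": [0,0,0,0,0.03,0.055,0.055],"tz": [-0.02,-0.04,-0.05,-0.05,-0.05,-0.05,-0.05],"rx": [0,0,0,0,0,0,0],"ry": [0,0,0,0,0,0,0],"rz": [0,0,0,0,0,0,0]})

```text
clock: 6.95
position: [0.5775, -0.0517, 0.1737]
orientation: [3.125, 0.31, 0.001]
ft_force: [0.2, -0.3, 0.3]
finger_gap: 0.0847
grasp_force: 0.0
```

>>> advance(plan={"tx": [0,0,0,0,0,0,0,0,0,0],"ty": [0,0,0,0,0,0,0,0,0,0],"tz": [0,0,0,0,0,0,0.01,0.03,0.047,0.047],"rx": [0,0,0,0,0,0,0,0,0,0],"ry": [0,0,0,0,0,0,0,0,0,0],"rz": [0,0,0,0,0,0,0,0,0,0]}, aperture=0)

```text
clock: 7.78
position: [0.5745, -0.0483, 0.1239]
orientation: [-3.125, -0.314, 0.009]
ft_force: [-1.3, 0.3, 0.8]
finger_gap: 0.0001
grasp_force: 0.0
```

```bash
python3 - <<'E'
from h import *
a=grab('wrist');save(a,'w3',k=1.2)
E
```

```text
(no output)
```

View pics/w3.png

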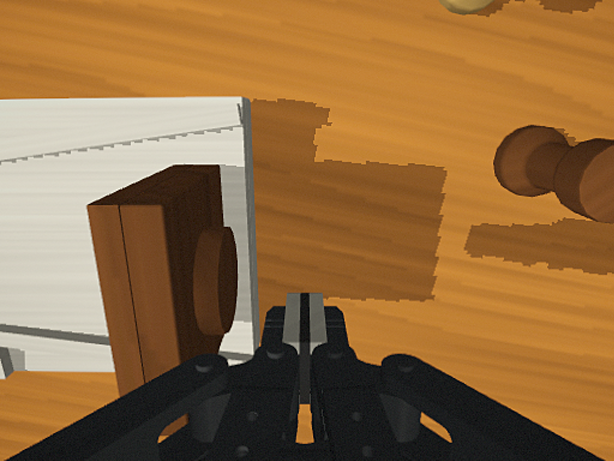

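>>> advance(plan={"tx": [0,0,0,0,0,0,0,0,0,0],"ty": [-0.012,-0.022,-0.03,-0.037,-0.044,-0.051,-0.058,-0.065,-0.07,-0.07],"tz": [0,0,0,0,0,0,0,0,0,0],"rx": [0,0,0,0,0,0,0,0,0,0],"ry": [0,0,0,0,0,0,0,0,0,0],"rz": [0,0,0,0,0,0,0,0,0,0]})

```text
clock: 8.67
position: [0.5633, 0.0212, 0.1286]
orientation: [-3.126, -0.314, -0.002]
ft_force: [-1.2, -0.2, 9.8]
finger_gap: 0.0001
grasp_force: 5.1
```

>>> advance(plan={"tx": [0,0,0,0,0,0,0,0],"ty": [-0.006,-0.012,-0.012,-0.012,0.01,0.05,0.075,0.075],"tz": [0,0,0,0,-0.02,-0.05,-0.08,-0.08],"rx": [0,0,0,0,0,0,0,0],"ry": [0,0,0,0,0,0,0,0],"rz": [0,0,0,0,0,0,0,0]})

```text
clock: 9.33
position: [0.5814, -0.0575, 0.2122]
orientation: [3.123, 0.309, 0.013]
ft_force: [0.8, -0.5, 0.3]
finger_gap: -0.0002
grasp_force: 0.0
```

```bash
python3 - <<'E'
from h import *
a=grab('wrist');save(a,'w4',k=1.56);print(a['state']['position'])
E
```

```text
[ 0.58143357 -0.05753342  0.2121845 ]
```

View pics/w4.png

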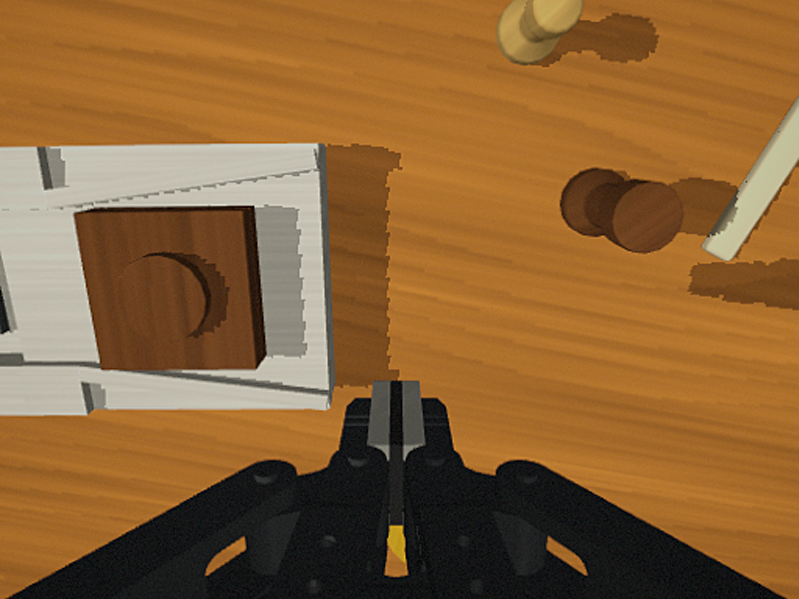

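```bash
python3 - <<'E'
from fit import *
f=load('w4')
uv=np.array([(77,212),(250,207),(258,369),(101,370)])/1.5625
x,r=fit([(f,[(45,45,60),(45,-45,60),(-45,-45,60),(-45,45,60)],uv)],[.55,.06,.2]);print(x,r.tolist())
c,s=np.cos(.199),np.sin(.199);d=x[:2]-[.540,.1285];print('local',c*d[0]+s*d[1],-s*d[0]+c*d[1],x[2]-.199)
E
```

```text
[0.55744261 0.06081062 0.19214487] [[-0.8, -1.9], [-1.1, 1.5], [1.4, 0.7], [0.9, -0.6]]
local 0.0037169198311158697 -0.06980172876642911 -0.006855126798646138
```

>>> advance(plan={"tx": [-0.002,-0.002,-0.002,-0.002,-0.002,-0.002,-0.002],"ty": [0,0,0,0,0,0,0],"tz": [0.03,0.07,0.11,0.14,0.152,0.152,0.152],"rx": [0,0,0,0,0,0,0],"ry": [0,0,0,0,0,0,0],"rz": [0,0,0,0,0,0,0]})

```text
clock: 9.97
position: [0.5756, -0.0536, 0.055]
orientation: [-3.126, -0.314, 0.002]
ft_force: [0.6, 0.5, -0.2]
finger_gap: 0.0
grasp_force: 0.0
```

>>> advance(plan={"tx": [0,0,0,0,0,0,0,0,0,0],"ty": [-0.02,-0.04,-0.05,-0.06,-0.07,-0.08,-0.09,-0.1,-0.11,-0.12],"tz": [0,0,0,0,0,0,0,0,0,0],"rx": [0,0,0,0,0,0,0,0,0,0],"ry": [0,0,0,0,0,0,0,0,0,0],"rz": [0,0,0,0,0,0,0,0,0,0]})

```text
clock: 10.8
position: [0.5519, 0.0645, 0.0553]
orientation: [3.126, 0.313, -0.0]
ft_force: [1.2, -2.2, 1.2]
finger_gap: 0.0003
grasp_force: 1.1
```

>>> advance(plan={"tx": [0,0,0,0,0,0,0,0,0,0],"ty": [-0.008,-0.016,-0.024,-0.032,-0.04,-0.048,-0.056,-0.064,-0.07,-0.07],"tz": [0,0,0,0,0,0,0,0,0,0],"rx": [0,0,0,0,0,0,0,0,0,0],"ry": [0,0,0,0,0,0,0,0,0,0],"rz": [0,0,0,0,0,0,0,0,0,0]})

```text
clock: 11.63
position: [0.5377, 0.1335, 0.0552]
orientation: [-3.125, -0.315, 0.001]
ft_force: [0.3, 0.4, -0.3]
finger_gap: -0.0002
grasp_force: 0.0
```

>>> advance(plan={"tx": [0,0,0,0,0],"ty": [-0.005,-0.01,-0.014,-0.017,-0.017],"tz": [-0.004,-0.004,-0.004,-0.004,-0.004],"rx": [0,0,0,0,0],"ry": [0,0,0,0,0],"rz": [0,0,0,0,0]})

```text
clock: 12.05
position: [0.5347, 0.1494, 0.0593]
orientation: [-3.126, -0.314, 0.0]
ft_force: [0.1, 0.6, -0.7]
finger_gap: 0.0003
grasp_force: 0.0
```

```bash
python3 - <<'E'
from h import *
a=grab('wrist');save(a,'w5',k=1.56);print(a['state']['position'])
E
```

```text
[0.53466514 0.1494292  0.05928241]
```

View pics/w5.png

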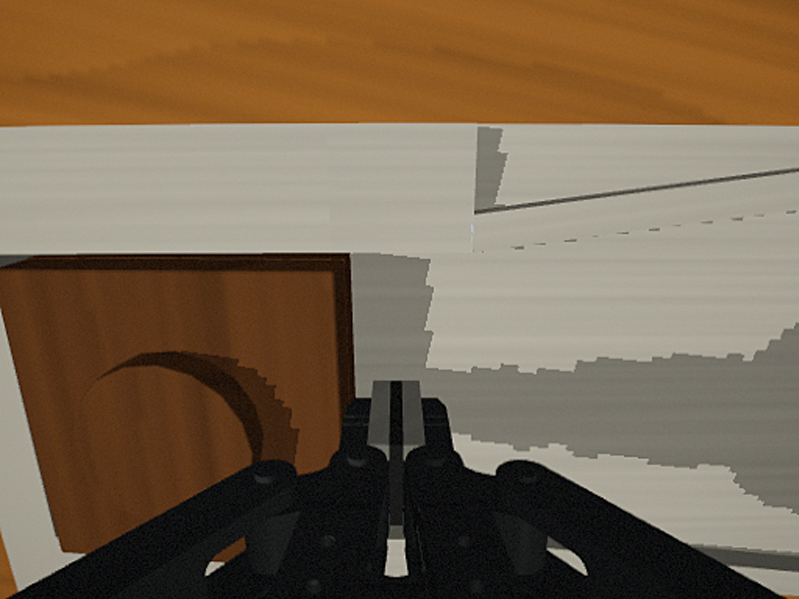

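The plinth, boss up, lies ahead of the fingers with its rear edge at about column 350; it is nearly over the pocket.

>>> advance(plan={"tx": [0,0,0,0],"ty": [-0.003,-0.006,-0.008,-0.008],"tz": [0,0,0,0],"rx": [0,0,0,0],"ry": [0,0,0,0],"rz": [0,0,0,0]})

```text
clock: 12.43
position: [0.5332, 0.157, 0.0593]
orientation: [-3.126, -0.314, 0.0]
ft_force: [-0.4, 0.1, 0.3]
finger_gap: -0.0004
grasp_force: 0.0
```

>>> advance(plan={"tx": [0,0,0,0],"ty": [-0.002,-0.003,-0.004,-0.004],"tz": [0,0,0,0],"rx": [0,0,0,0],"ry": [0,0,0,0],"rz": [0,0,0,0]})

```text
clock: 12.77
position: [0.5328, 0.1583, 0.0594]
orientation: [3.123, 0.315, -0.0]
ft_force: [3.7, -17.5, 1.9]
finger_gap: -0.0003
grasp_force: 8.7
```

>>> advance(plan={"tx": [0,0,0,0,0,0,0],"ty": [0.012,0.02,0.02,0.02,0.02,0.02,0.02],"tz": [0,-0.02,-0.06,-0.1,-0.12,-0.12,-0.12],"rx": [0,0,0,0,0,0,0],"ry": [0,0,0,0,0,0,0],"rz": [0,0,0,0,0,0,0]})

```text
clock: 13.35
position: [0.5372, 0.1411, 0.1807]
orientation: [-3.125, -0.313, -0.005]
ft_force: [0.3, -0.5, -0.5]
finger_gap: -0.0002
grasp_force: 0.0
```

```bash
python3 - <<'E'
from h import *
a=grab('wrist');save(a,'w6',k=1.56);print(a['state']['position'],a['state']['orientation'])
E
```

```text
[0.5372427  0.1411434  0.18071355] [-3.12524908 -0.31289782 -0.005198  ]
```

View pics/w6.png

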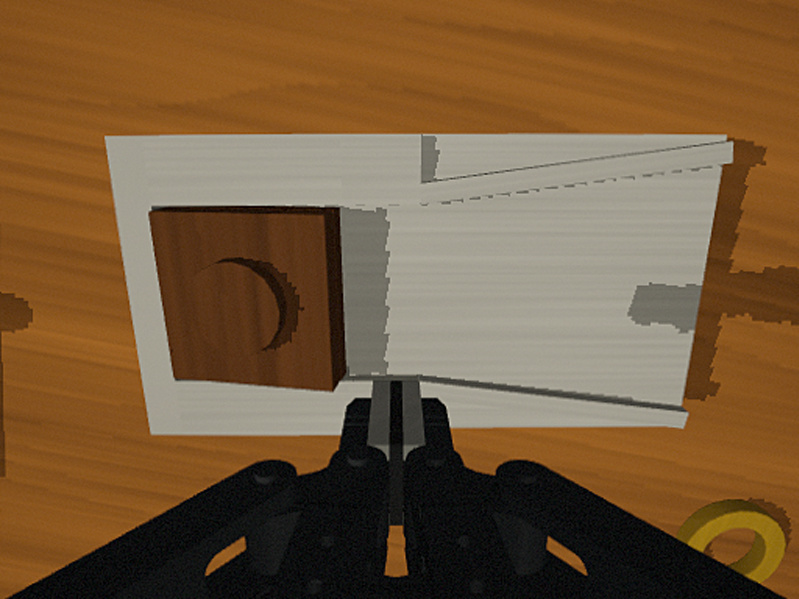

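>>> advance(plan={"tx": [0,0,0,0,0,0,0,0],"ty": [-0.03,-0.06,-0.072,-0.072,-0.072,-0.072,-0.072,-0.072],"tz": [0,0,0.01,0.04,0.07,0.085,0.088,0.088],"rx": [0,0,0,0,0,0,0,0],"ry": [0,0,0,0,0,0,0,0],"rz": [0,0,0,0,0,0,0,0]})

```text
clock: 14.07
position: [0.5204, 0.2109, 0.0887]
orientation: [3.124, 0.314, -0.008]
ft_force: [-0.4, -0.3, 0.2]
finger_gap: 0.0
grasp_force: 0.0
```

>>> advance(plan={"tx": [0,0,0,0],"ty": [0,0,0,0],"tz": [0.004,0.007,0.009,0.009],"rx": [0,0,0,0],"ry": [0,0,0,0],"rz": [0,0,0,0]})

```text
clock: 14.4
position: [0.5228, 0.2115, 0.0831]
orientation: [3.126, 0.313, 0.002]
ft_force: [-0.7, -1.0, 2.1]
finger_gap: -0.0
grasp_force: 0.7
```

>>> advance(plan={"tx": [0,0,0,0],"ty": [0,0,0,0],"tz": [0.002,0.003,0.004,0.004],"rx": [0,0,0,0],"ry": [0,0,0,0],"rz": [0,0,0,0]})

```text
clock: 14.73
position: [0.523, 0.2114, 0.0795]
orientation: [-3.126, -0.313, -0.003]
ft_force: [-0.1, -3.0, 4.6]
finger_gap: -0.0003
grasp_force: 2.1
```

>>> advance(plan={"tx": [0,0,0,0],"ty": [0,0,0,0],"tz": [0.001,0.002,0.003,0.003],"rx": [0,0,0,0],"ry": [0,0,0,0],"rz": [0,0,0,0]})

```text
clock: 15.07
position: [0.5229, 0.2114, 0.0764]
orientation: [-3.126, -0.313, -0.003]
ft_force: [1.0, -2.5, 2.9]
finger_gap: 0.0005
grasp_force: 1.3
```

>>> advance(plan={"tx": [0,0,0,0],"ty": [0,0,0,0],"tz": [0.001,0.002,0.003,0.003],"rx": [0,0,0,0],"ry": [0,0,0,0],"rz": [0,0,0,0]})

```text
clock: 15.4
position: [0.5234, 0.2116, 0.0734]
orientation: [-3.126, -0.313, -0.005]
ft_force: [1.7, -2.3, 4.1]
finger_gap: -0.0004
grasp_force: 2.4
```

>>> advance(plan={"tx": [0,0,0,0],"ty": [0,0,0,0],"tz": [0.001,0.0015,0.002,0.002],"rx": [0,0,0,0],"ry": [0,0,0,0],"rz": [0,0,0,0]})

```text
clock: 15.73
position: [0.5236, 0.2116, 0.073]
orientation: [-3.126, -0.314, -0.005]
ft_force: [-2.3, -5.5, 23.4]
finger_gap: -0.0001
grasp_force: 11.2
```

>>> advance(plan={"tx": [0,0,0,0,0,0,0,0],"ty": [0,0,0,0.03,0.06,0.072,0.072,0.072],"tz": [-0.01,-0.04,-0.08,-0.1,-0.108,-0.108,-0.108,-0.108],"rx": [0,0,0,0,0,0,0,0],"ry": [0,0,0,0,0,0,0,0],"rz": [0,0,0,0,0,0,0,0]})

```text
clock: 16.4
position: [0.5361, 0.1407, 0.178]
orientation: [-3.126, -0.31, 0.001]
ft_force: [0.2, 0.3, -0.2]
finger_gap: -0.0003
grasp_force: 0.0
```

```bash
python3 - <<'E'
from h import *
a=grab('wrist');save(a,'w7',(60,60,316,252),3);print(a['state']['position'],a['state']['orientation'])
E
```

```text
[0.5360899  0.14074512 0.17802301] [-3.12579485e+00 -3.10341473e-01  8.68030259e-04]
```

View pics/w7.png

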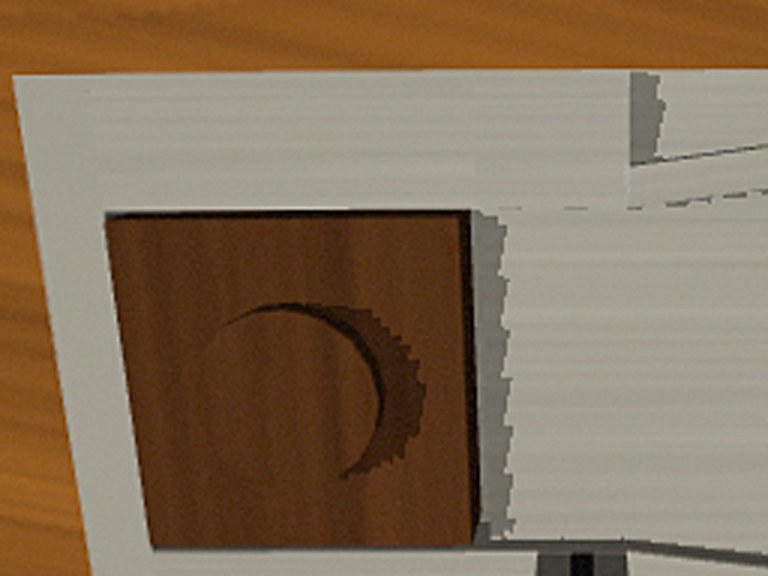

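```bash
python3 - <<'E'
from fit import *
f=load('w7')
uv=np.array([(106,216),(461,214),(474,547),(152,548)])/3+60
for z in (46,50,55,60):
  x,r=fit([(f,[(45,45,z),(45,-45,z),(-45,-45,z),(-45,45,z)],uv)],[.523,.21,.2])
  c,s=np.cos(.199),np.sin(.199);d=x[:2]-[.540,.1285];print(z,x,'local',c*d[0]+s*d[1],-s*d[0]+c*d[1],(r**2).sum(),r.tolist())
P=onz(f,uv,.046);print([np.linalg.norm(P[i]-P[i-1]).round(4) for i in range(4)])
E
```

```text
46 [0.52375879 0.21351187 0.20313961] local 0.0008852425955564562 0.08654485155395106 2.52 [[-0.8, 0.5], [0.7, 0.2], [0.7, -0.3], [-0.6, -0.4]]
50 [0.52496831 0.21264708 0.20358795] local 0.0018999318264490868 0.08545802032842556 11.469999999999999 [[-2.0, -0.2], [1.5, -0.5], [1.5, 0.6], [-1.4, 0.6]]
55 [0.52617555 0.21163449 0.20619414] local 0.002883162780216683 0.08422675699334167 42.269999999999996 [[-3.7, -0.6], [2.3, -1.3], [2.5, 2.1], [-2.3, 2.3]]
60 [0.52709841 0.21071811 0.20868288] local 0.0036066496993579014 0.08314601652856832 101.32999999999998 [[-5.7, -0.6], [2.9, -1.6], [3.4, 3.9], [-3.5, 4.3]]
[np.float64(0.0907), np.float64(0.0888), np.float64(0.0904), np.float64(0.089)]
```

```bash
python3 -c "
from workcell import robot
print(robot.close_job())"
```

```text
the job is handed in; nothing more can be done
None
```

The plinth is in the nest's pocket, hollow side down with the boss on top. I pressed it down to 23 N, past the 8–13 N the balls need. The last wrist picture puts its top 46 mm above the bench, which is the fully seated height. It is released, the arm is clear, none of my moves came near the bystanders, and the job was handed in at about 16 s.

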